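# Gauge a broken tensile test piece and present its fracture face to the macro camera

### The arm

A 7-joint arm with a two-finger parallel gripper is mounted at the origin on the work surface. World frame = base frame: x ahead of the robot, y to its left, z up, the work surface at z = 0. Lengths are in m, angles in rad, forces in N, time in s.
With the tool pointing down it reaches from about 0.35 to 0.9 m from the base axis. Payload 19.9 kg.
Tool frame: the origin (TCP) lies between the finger pads, 19 mm behind the fingertips; this is the grasp point; z points along the fingers, y is the line along which they close (so a half turn about z gives the same grasp; the last joint's range is limited). The gripper opens to 94 mm and grips with 3 to 60 N. Pads are 16 mm wide; open, the fingers measure 119 mm over their backs; the gripper's body (75 mm by 177 mm) begins 78 mm behind the grasp point.
Start: joints at [-1.22, 0.417, -0.01, 1.614, 0.005, 1.111, -0.053], TCP at [0.239, 0.577, 0.224] pointing down, gripper open.
Joint ranges: [-2.81, 2.81], [-0.39, 2.02], [-1.27, 1.25], [0.06, 2.57], [-1.19, 4.33], [0.19, 2], [-2.82, 2.82]. Speed limits (rad/s): [1.89, 1.89, 2.39, 2.39, 3.01, 3.01, 3.01].

### API

Orientations are given as a 3x3 rotation matrix whose columns are the frame's x, y, z axes.
In Python, from bench import robot, imaging, workorder gives the robot as it stands.
- The arm moves only by the tool servo_tool, never from a script. Its argument "deltas" is a list that holds one entry, the list of rows, each a list of 6 numbers: the shift along the world's x, y, z in cm, then the turn, a rotation vector about the world's x, y, z in rad. A call has exactly 10 rows; each row is the pose to reach, as a shift and turn from the pose commanded when the call began; what a row does not reach only later rows make up. A row lasts 1/8 s, in which the tool goes at most 62.5 mm and 10.7 degrees, less where a joint would pass 70% of its speed; a pose out of reach is approached as far as the arm can. A call with a gripper value outside its range is refused whole. "fingers" is the closure, from -1 (fully open) to 1 (shut), set as the call begins (left out, the last holds). The fingers move at their own pace and stop on an object; "squeeze" is the grip in N (left out, the last holds). Time passes only in rows, so rows that repeat a pose let the fingers close, or fill a call up. It gives the time, the measured TCP pose, the force, the opening and the grip force at its end, in the units of the state.
- robot.observe(): the state, without advancing time (a new reading comes with each control period).
- imaging.grab_frame(name): name is "scene" or "top"; returns a dict with "img" (400x640x3 uint8, blue, green, red), "camera_matrix" (3x3 intrinsics, pixels), "k1" (the pictures are not rectified: a ray, as slopes to the right and down, at radius r is drawn at 1 + k1 r^2 times it, then the intrinsics apply), "cam_to_world" (4x4, takes a point from camera to world coordinates). Camera axes: x right, y up, looking along -z (the intrinsics and any distortion apply to the point x, -y, -z); pixel columns grow to the right and rows downward; lengths in m; the calibration is good to about 2 mm. A picture is of the moment at which its call begins. There is no depth.
- workorder.sign_off(): hands the job in; it is judged then, once.
The state is a dict: "time_s": time; "joints": joint angles; "qd": joint speeds; "joint_efforts": joint torques, N m; "tcp_pos": TCP position; "orientation": TCP orientation; "ft_force": force on the tool from outside, world axes, zero at the start; "moment": the same for the moment, N m; "finger_gap": opening from 0.0 (shut) to 1.0 (fully open); "gripper_force": force on a finger pad.
Only numpy, scipy, OpenCV 4.12 (cv2) and the standard library are available. Lean on these libraries where they do the work, as an engineer would, in place of code of your own. Each camera call takes 0.05 s, during which the arm holds its last target. There are 200 camera calls.

### The job

The broken half of a tensile test piece lies on the granite stand under the length gauge: press the gauge's cap down gently until the foot rests on the piece beside the break, keep it there about a second so the thickness can be read, and let the foot spring back up. Then take the piece by its wide tab, draw it out from under the foot without touching the break, and hold it up for the macro camera with the fracture face 80 mm in front of the lens, centred on the lens axis, the bar in line with that axis (so at the camera's own tilt) and its broad faces not rolled to either side. Finish still holding it there, still, for the photograph; leave the camera, the other half, the mounts and the bottle as they are.

Things in the scene. Friction and masses are not known exactly. Their poses are not given: they have to be found in the camera images.
- specimen: broken half of a flat steel tensile bar, 120 x 12 mm thick, 0.37 kg, lying on the granite. Origin: underside, below the middle of the wide tab; +x to the break, +y across, +z up. Tab x -30 to +30 mm, 40 mm wide: grip it by these sides, never within 55 mm of the break. Then a 15 mm shoulder and the 25 mm wide narrow part, which ends in the break at x = +90 mm. Centre of mass x = +23 mm
- break_face (a point): the centre of the fracture face, the dull torn end of the narrow part of the specimen (at x = +90 mm, y = 0, z = +6 mm in the specimen's frame; same axes)
- gauge: fixed stand: dark granite plate 220 x 140 mm, top 40 mm above the bench; origin under its middle, +x to the column, +z up. Spindle at x +20 mm, y 0, in a grey head (x +6 to +34 mm, 44 mm wide, 108 to 170 mm above the bench); steel column at x +85 mm, 200 mm high. The specimen lies about along x, break end under the spindle, tab at about x -58 mm, away from the column
- gauge_cap (a point): the centre of the top of the black push cap (30 mm across) on the spindle above the gauge head; 222 mm above the bench with the foot up. Pressing it down lowers the foot by as much
- gauge_slide (a joint): the gauge reading: height of the foot over the granite (m). 0.030 with the foot up, 0.012 with the foot resting on the specimen. A return spring holds it up: about 1.6 N starts it down and about 3 N brings it onto the specimen; it rises by itself when the cap is let go
- gauge_foot (a point): the steel foot of the spindle, a disc 12 mm across; the point is at the centre of its flat underside. Raised, it leaves an 18 mm gap over the specimen
- camera_stand: fixed macro camera stand: a dark steel foot plate 150 x 120 x 16 mm, its middle at x = +205 mm in this frame, carrying a 20 mm post 341 mm high. The white camera head on the post looks to -x of this frame, tilted down 9 to 26 degrees. Origin: on the bench 205 mm in front of the post, roughly below the focus
- lens (a point): the centre of the front of the camera's lens (44 mm black lens inside a 72 mm ring light). +x points out of the lens along its axis towards the work and somewhat down; y is level
- focus (a point): point on the lens axis 80 mm in front of the lens, 130 to 255 mm above the bench, where the centre of the fracture face belongs. Axes as of the lens: +x away from the lens, y level. The bar reaches from here along +x to its tab, so the specimen's x axis points the other way (towards the lens)
- other_half: bystander: the other broken half of the same test piece, same shape and size, lying on the bench itself between the gauge and the camera
- mount_a: bystander: black resin-mounted section, a disc 30 mm across and 20 mm high, on the bench
- mount_b: bystander: another resin-mounted section, 30 mm across and 20 mm high, on the bench
- solvent: bystander: closed white plastic bottle with black cap, 56 mm across, 130 mm high, on the bench
There are look-alikes about, which are no part of the job. What is shaped like the specimen but orange or turquoise is not meant.

How it is judged:
On the way, in this order (a step that is already met when the one before it is completed fails the run):
1. the gauge foot rests on the specimen beside the break (reading under 14 mm, foot force 0.5 N or more, foot within 28 mm of the break) for half a second (value of joint gauge_slide below 0.014 m and contact force between gauge_slide and specimen above 0.5 N and horizontal distance between gauge_foot and break_face below 0.028 m), for 0.5 s.
2. the foot is let back up (reading over 27 mm) with the specimen still lying under it (value of joint gauge_slide above 0.027 m and distance of specimen from where it was at the start of the episode below 0.015 m), for 0.1 s.
3. the specimen is clear of the foot and lifted in the fingers (horizontal distance between gauge_foot and break_face above 0.03 m and height (world z) of specimen above 0.06 m and contact force between the fingers and specimen above 2 N), for 0.1 s.
At the end, for the whole second after the job is handed in: Still held by its tab (TCP over 55 mm from the break), touching neither gauge nor camera: fracture face centred within 15 mm of the focus and towards the lens, long axis within 0.17 rad of the lens axis, roll under 0.17 rad, at rest; the gauge foot is up (over 27 mm) (distance between break_face and focus below 0.015 m and x of specimen in the frame of focus above 0.07 m and angle between the x axis of specimen and the x axis of focus, either way round below 0.17 rad and angle between the y axis of specimen and the y axis of focus, either way round below 0.17 rad and linear speed of specimen below 0.02 m/s and angular speed of specimen below 0.15 rad/s and contact force between the fingers and specimen above 2 N and distance between the grasp point and break_face above 0.055 m and contact force between specimen and gauge below 0.1 N and contact force between specimen and camera_stand below 0.1 N and height (world z) of specimen above 0.06 m and value of joint gauge_slide above 0.027 m); the arm keeps its last pose, push and grip.
It fails at once if the gauge foot is pressed hard on the specimen (over 30 N) (contact force between gauge_slide and specimen above 30 N).
It fails at once if the fingers touch the specimen near the break (TCP within 55 mm of it) (contact force between the fingers and specimen above 1 N and distance between the grasp point and break_face below 0.055 m).
It fails at once if the camera is knocked out of its setting (focus moved over 8 mm) (distance of focus from where it was at the start of the episode above 0.008 m).
It fails at once if the other half, a mount or the bottle is moved over 15 mm (distance of any of other_half, mount_a, mount_b, solvent from where it was at the start of the episode above 0.015 m).
It also fails if it takes over 51 s, if anything falls off the work surface, if the arm or the gripper's body presses on something with over 40 N, if the wrist force passes 120 N, or if a joint passes its speed limit or range.

## Working session

There is one attempt and no reset: what is moved stays moved. The work goes in short steps, Python scripts to look and compute and a tool call to move; the robot and the scene stay as the last step left them, time stands still between calls to the robot, and variables do not carry over. Pictures are saved under pics/ and viewed, at most 10 in all, crops included, and the job is handed in when it is done.

Besides the shell and the picture viewer there is one more tool, called after "Emit:" by a JSON object that holds its "op" and its "data". servo_tool: Moves the arm, as the interface text tells. Its arguments: {"type":"object","properties":{"deltas":{"type":"array"},"fingers":{"type":"number"},"squeeze":{"type":"number"}},"required":["deltas"]}

```bash
mkdir -p pics; ls; cat > h.py <<'E'
import numpy as np, cv2, pickle
from bench import robot, imaging, workorder
def grab(n):
    f=imaging.grab_frame(n); pickle.dump({k:f[k] for k in f},open(f'{n}.pkl','wb')); return f
def load(n): return pickle.load(open(f'{n}.pkl','rb'))
def dist(f): return np.array([f['k1'],0,0,0,0.])
def ray(f,uv):
    p=cv2.undistortPoints(np.array([[uv]],float),np.array(f['camera_matrix']),dist(f))[0,0]
    T=np.array(f['cam_to_world']); d=T[:3,:3]@np.array([p[0],-p[1],-1]); return T[:3,3],d/np.linalg.norm(d)
def atz(f,uv,z):
    o,d=ray(f,uv); return o+d*(z-o[2])/d[2]
def proj(f,P):
    T=np.array(f['cam_to_world']); P=np.atleast_2d(P); c=(P-T[:3,3])@T[:3,:3]; c=c*[1,-1,-1]
    return cv2.projectPoints(c,np.zeros(3),np.zeros(3),np.array(f['camera_matrix']),dist(f))[0][:,0]
def tri(obs):
    A=np.zeros((3,3));b=np.zeros(3)
    for f,uv in obs:
        o,d=ray(f,uv);M=np.eye(3)-np.outer(d,d);A+=M;b+=M@o
    return np.linalg.solve(A,b)
E
python3 - <<'E'
from h import *
for n in("scene","top"):
    f=grab(n); cv2.imwrite(f'pics/{n}0.png',cv2.resize(f['img'],(800,500),interpolation=cv2.INTER_CUBIC)); print(np.round(f['cam_to_world'],3).tolist(),f['camera_matrix'],f['k1'])
print(robot.observe())
E
```

```text
pics
[[-0.547, -0.596, 0.589, 1.215], [0.837, -0.385, 0.388, 0.485], [-0.004, 0.705, 0.709, 0.988], [0.0, 0.0, 0.0, 1.0]] [[436.54838741   0.         308.94099623]
 [  0.         436.54838741 198.41325717]
 [  0.           0.           1.        ]] 0.012340909816939253
[[-0.007, 0.988, -0.152, 0.344], [-1.0, -0.01, -0.016, -0.005], [-0.018, 0.152, 0.988, 1.211], [0.0, 0.0, 0.0, 1.0]] [[442.84683214   0.         325.34688869]
 [  0.         442.84683214 199.31940482]
 [  0.           0.           1.        ]] -0.04510686352996181
{'time_s': 0.1, 'joints': array([-1.21948045,  0.41791286, -0.01029647,  1.61411182,  0.00469195,
        1.11066777, -0.05301792]), 'qd': array([ 0.00169852, -0.00087355,  0.00102777, -0.00190534,  0.00087306,
       -0.00043123, -0.00050488]), 'joint_efforts': array([ 2.53564402e-03, -8.52581620e+01,  6.40857462e-01, -4.26702905e+01,
       -4.88248130e-02,  1.62458362e-02, -1.11611200e-07]), 'tcp_pos': array([0.23913564, 0.5771057 , 0.22368964]), 'orientation': array([[-9.23827383e-01,  3.82809159e-01, -3.36972531e-04],
       [ 3.82809299e-01,  9.23826821e-01, -1.02191712e-03],
       [-7.98949734e-05, -1.07307124e-03, -9.99999421e-01]]), 'ft_force': array([ 0.12454019,  0.64691791, -0.55851898]), 'moment': array([-0.00876011,  0.00705553, -0.05109703]), 'gripper_force': 0.0, 'finger_gap': 1.0019344956081118}
```

View pics/scene0.png

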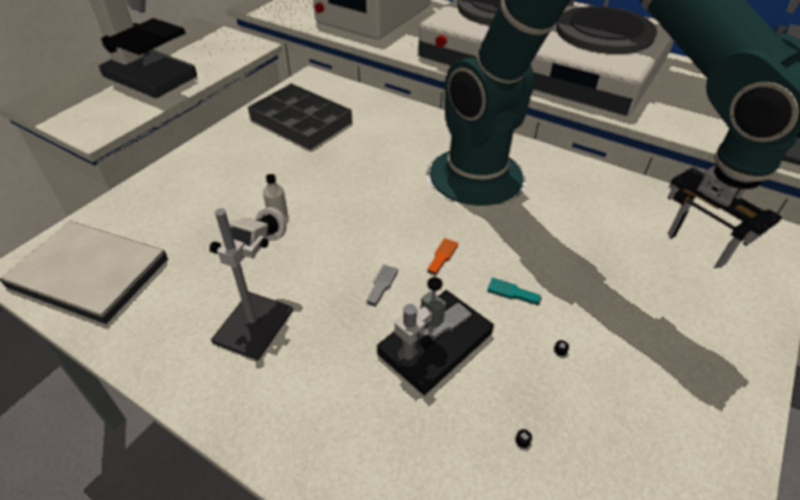

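View pics/top0.png

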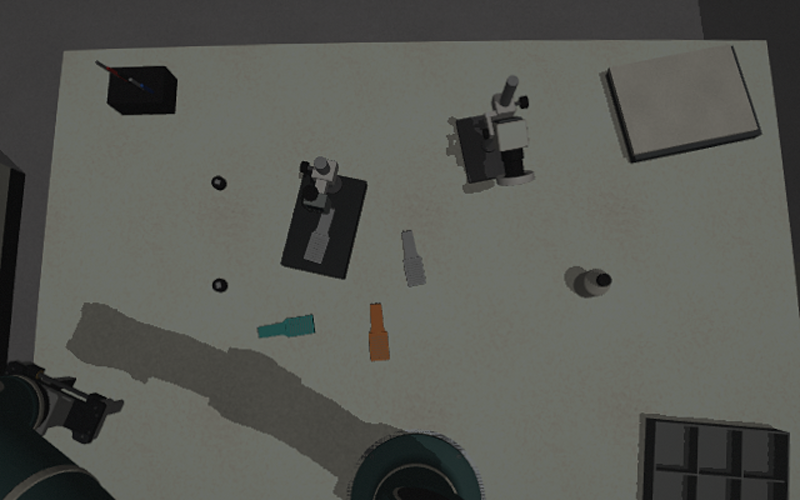

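The scene view shows the gauge at about (435,330) and the camera stand at (250,290). In the top view the gauge is at (325,225), with the specimen tab towards the robot. The camera is at (500,145), looking towards the robot. Next I'll enlarge both.

```bash
cat >> h.py <<'E'
def panel(f,x0,y0,w,h,s):
    c=f['img'][y0:y0+h,x0:x0+w]; c=cv2.resize(c,None,fx=s,fy=s,interpolation=cv2.INTER_CUBIC)
    c=np.clip(255*(c/255.)**0.6,0,255).astype(np.uint8)
    for i in range(0,w,10):
        cv2.line(c,(i*s,0),(i*s,6 if i%20 else 12),(0,255,255),1)
        if i%20==0: cv2.putText(c,str(x0+i),(i*s+2,22),0,.4,(0,255,255),1)
    for j in range(0,h,10):
        cv2.line(c,(0,j*s),(6 if j%20 else 12,j*s),(0,255,255),1)
        if j%20==0 and j: cv2.putText(c,str(y0+j),(14,j*s+4),0,.4,(0,255,255),1)
    return c
E
python3 - <<'E'
from h import *
t,s=load('top'),load('scene')
cv2.imwrite('pics/g1.png',np.hstack([panel(t,220,118,80,110,5),panel(s,300,215,80,110,5)]))
cv2.imwrite('pics/c1.png',np.hstack([panel(t,355,55,80,110,5),panel(s,165,160,80,110,5)]))
E
```

```text
(no output)
```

View pics/g1.png

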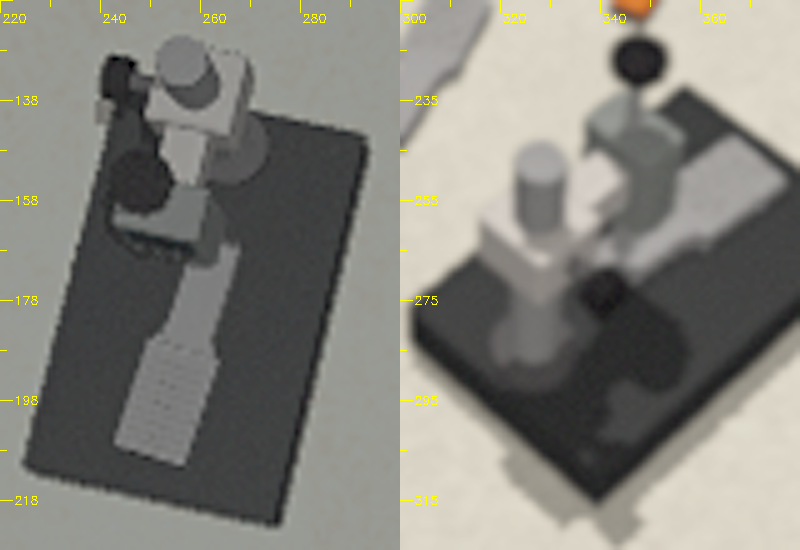

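View pics/c1.png

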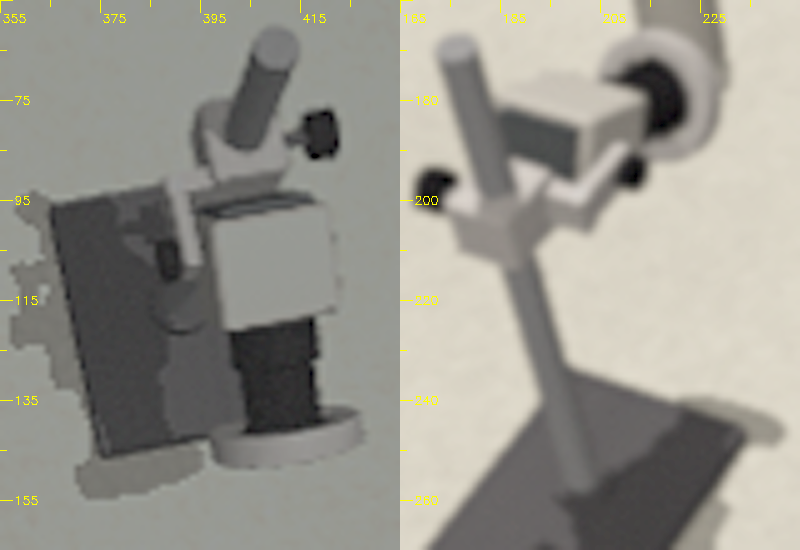

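The gauge crop gives the granite corners, the cap at top (247.6,154) and scene (347.6,227), and the tab corners. The camera crop shows the head above its plate, with the ring at top about (412,144). The next step computes the poses and enlarges the head.

```bash
cat > g.py <<'E'
from h import *
t,s=load('top'),load('scene')
T=lambda x,y,x0=220,y0=118:(x0+x/5-.4,y0+y/5-.4)
S=lambda x,y,x0=300,y0=215:(x0+(x-400)/5-.4,y0+y/5-.4)
C=lambda x,y:T(x,y,355,55)
D=lambda x,y:S(x,y,165,160)
E
python3 - <<'E'
from g import *
p=lambda *a:print(a[0],np.round(a[1],4))
g=[atz(t,T(*c),.04) for c in((25,468),(280,525),(368,138))]
for i in g:p('granite',i)
p('sizes',[np.linalg.norm(g[0]-g[1]),np.linalg.norm(g[2]-g[1])])
ctr=(g[0]+g[2])/2; ax=(g[2]-g[1]);ax/=np.linalg.norm(ax);p('ctr',ctr);p('ax',ax)
p('captop',atz(t,T(140,182),.222));p('cap tri',tri([(t,T(140,182)),(s,S(640,62))]));p('cap scene',atz(s,S(640,62),.222))
p('cap by model',ctr+ax*.02)
p('col',atz(t,T(184,62),.2));p('col tri',tri([(t,T(184,62)),(s,S(540,158))]));p('colmodel',ctr+ax*.085)
k=[atz(t,T(*c),.052) for c in((115,443),(187,466),(217,365),(148,342))]
for i in k:p('tab',i)
m=np.mean(k,0);p('tabc',m);a=(k[2]+k[3]-k[0]-k[1]);a/=np.linalg.norm(a);p('a',a)
ks=[atz(s,S(*c),.052) for c in((785,182),(738,135))]
for i in ks:p('tab scene',i)
p('m2', np.mean(ks,0)+a*.03)
print('CAM')
c=[atz(t,C(*c),.016) for c in((50,207),(103,457))]+[atz(s,(u/1.25,v/1.25),.016) for u,v in((212,340),(258,358),(293,308),(250,293))]
for i in c:p('plate',i)
p('post top',tri([(t,C(275,45)),(s,D(458,48))]));p('pt',atz(t,C(275,45),.341));p('pt',atz(s,D(458,48),.341))
cv2.imwrite('pics/c2.png',np.hstack([panel(t,388,90,44,60,9),panel(s,175,160,44,60,9)]))
E
```

```text
granite [0.4943 0.2848 0.04  ]
granite [0.4625 0.1472 0.04  ]
granite [0.6743 0.1012 0.04  ]
sizes [0.1412 0.2168]
ctr [0.5843 0.193  0.04  ]
ax [ 0.9772 -0.2125  0.    ]
captop [0.6033 0.19   0.222 ]
cap tri [0.6048 0.1906 0.2173]
cap scene [0.6087 0.1922 0.222 ]
cap by model [0.6038 0.1887 0.04  ]
col [0.6676 0.1746 0.2   ]
col tri [0.6674 0.1744 0.2006]
colmodel [0.6673 0.1749 0.04  ]
tab [0.5057 0.234  0.052 ]
tab [0.493  0.1954 0.052 ]
tab [0.5471 0.1802 0.052 ]
tab [0.56   0.2174 0.052 ]
tabc [0.5264 0.2067 0.052 ]
a [ 0.9597 -0.2811  0.    ]
tab scene [0.5063 0.2351 0.052 ]
tab scene [0.4912 0.1987 0.052 ]
m2 [0.5275 0.2085 0.052 ]
CAM
plate [ 0.8228 -0.0987  0.016 ]
plate [ 0.6761 -0.1249  0.016 ]
plate [ 0.8453 -0.2093  0.016 ]
plate [ 0.8256 -0.095   0.016 ]
plate [ 0.6831 -0.1197  0.016 ]
plate [ 0.7032 -0.2323  0.016 ]
post top [ 0.7625 -0.1687  0.3417]
pt [ 0.7629 -0.1688  0.341 ]
pt [ 0.762  -0.1695  0.341 ]
```

View pics/c2.png

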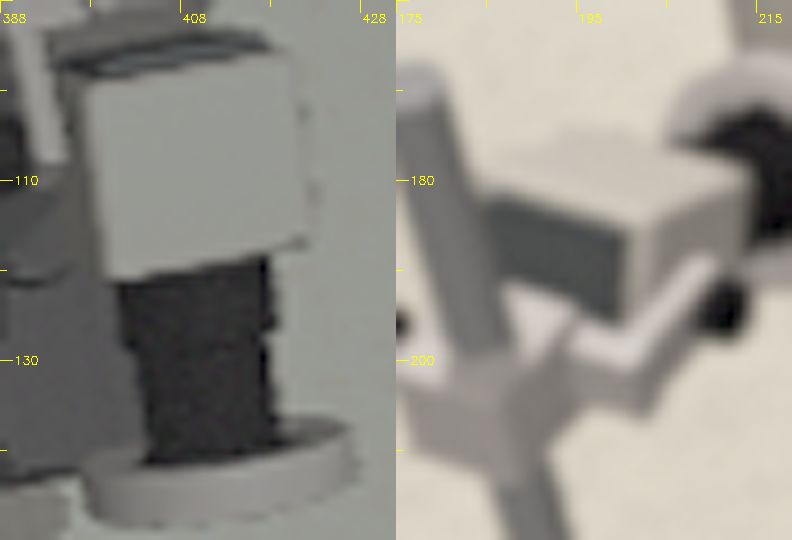

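The head crop shows the box top corners in both views: top (85,85), (285,50), (108,280), (308,240), and scene (628,222), (480,190), (750,170). It also shows the ring's front rim curve, about (100,510) to (355,470). I'll fit the lens pose from these.

```bash
cat > c.py <<'E'
from g import *
from scipy.optimize import least_squares
A=lambda x,y:(388+x/9-.44,90+y/9-.44)
B=lambda x,y:(175+(x-396)/9-.44,160+y/9-.44)
bp=tri([(t,A(85,85)),(s,B(628,222))]);bm=tri([(t,A(285,50)),(s,B(480,190))]);fp=tri([(t,A(108,280)),(s,B(750,170))]);fm=tri([(t,A(308,240)),(s,B(600,130))])
for q in(bp,bm,fp,fm):print(np.round(q,4))
for u,v in((bp,fp),(bm,fm)):
    d=v-u;print('len',np.linalg.norm(d),'tilt',np.degrees(np.arctan2(-d[2],np.hypot(d[0],d[1]))),'yaw',np.arctan2(-d[1],-d[0]))
top_front=[A(*q) for q in((100,510),(135,526),(200,521),(270,506),(320,490),(355,468))]
sc_front=[D(*q) for q in((655,28),(690,38),(708,58),(719,85))]
sc_back=[D(*q) for q in((601,75),(620,130),(650,152),(675,160))]
top_back=[A(*q) for q in((83,470),(140,462),(345,425))]
yaw0=np.arctan2(.174,.985)
def fr(p):
    y,th=p[3],p[4]; x=-np.array([np.cos(y)*np.cos(th),np.sin(y)*np.cos(th),np.sin(th)]);
    yy=np.cross([0,0,1],x);yy/=np.linalg.norm(yy);return np.c_[x,yy,np.cross(x,yy)]
ph=np.linspace(0,2*np.pi,361)
def circ(p,off):
    R=fr(p);return p[:3]+R[:,0]*off+.036*(np.outer(np.cos(ph),R[:,1])+np.outer(np.sin(ph),R[:,2]))
def dd(f,p,off,pts):
    c=proj(f,circ(p,off));return [np.min(np.hypot(*(c-q).T)) for q in pts]
def res(p):
    return np.r_[dd(t,p,0,top_front),dd(s,p,0,sc_front),dd(s,p,-p[5],sc_back),dd(t,p,-p[5],top_back),(p[3]-yaw0)/.02,(p[5]-.012)/.003]
if __name__=='__main__':
    for th in(.2,.4):
        r=least_squares(res,[.61,-.19,.27,yaw0,th,.012],diff_step=1e-4,x_scale=[.01,.01,.01,.05,.05,.003]);p=r.x
        print(r.cost,np.round(p,4),'tilt deg',np.degrees(p[4])); print(np.round(r.fun,2))
    R=fr(p);print('focus',p[:3]+.08*R[:,0]);e=np.array([np.cos(yaw0),np.sin(yaw0)]);print('offset of lens from post axis',np.cross(e,p[:2]-[.7625,-.169]), 'along',e@(p[:2]-[.7625,-.169]))
    np.save('lens.npy',p)
E
python3 c.py
```

```text
[ 0.7165 -0.1537  0.2659]
[ 0.7259 -0.2033  0.2606]
[ 0.6705 -0.1586  0.2476]
[ 0.6801 -0.2084  0.246 ]
len 0.04975386436857204 tilt 21.55771909139567 yaw 0.10552263447239536
len 0.048392511194685885 tilt 17.58053519931646 yaw 0.11230324366933869
9.39092902834957 [ 0.635  -0.1922  0.2051  0.1931 -2.4851  0.0065] tilt deg -142.38622422233726
[ 0.81  1.32  0.26  0.4   0.25  0.14  0.73  0.32  0.2   0.23  0.86  0.66
  0.86  0.32  1.29  1.39  2.36  0.91 -1.83]
2.022147157035047 [ 0.6268 -0.1935  0.1999  0.178   0.3411  0.0109] tilt deg 19.543351765045703
[ 0.1   0.37  0.63  0.3   0.23  0.47  0.43  0.04  0.37  0.86  0.5   0.59
  0.72  0.05  0.48  0.4   0.62  0.16 -0.36]
focus [ 0.55262643 -0.20684718  0.17311066]
offset of lens from post axis -0.0005256258573423621 along -0.13786674027322293c.py:28: DeprecationWarning: Arrays of 2-dimensional vectors are deprecated. Use arrays of 3-dimensional vectors instead. (deprecated in NumPy 2.0)
  R=fr(p);print('focus',p[:3]+.08*R[:,0]);e=np.array([np.cos(yaw0),np.sin(yaw0)]);print('offset of lens from post axis',np.cross(e,p[:2]-[.7625,-.169]), 'along',e@(p[:2]-[.7625,-.169]))
```

Emit:
{"op": "servo_tool", "data": {"deltas": [[[3,-3,3,0,0,0.01],[7,-7,5,0,0,0.02],[11,-12,6,0,0,0.04],[16,-17,6,0,0,0.05],[21,-22,6,0,0,0.06],[26,-27,6,0,0,0.08],[30,-32,6,0,0,0.09],[34,-36,6,0,0,0.1],[36,-38,6,0,0,0.108],[36.5,-38.7,6,0,0,0.108]]], "fingers": 1, "squeeze": 40}}

```text
time_s: 1.35
tcp_pos: [0.6059, 0.1868, 0.2835]
orientation: [[-0.958, 0.285, -0.0], [0.285, 0.958, -0.002], [-0.0, -0.002, -1.0]]
ft_force: [-0.1, -0.2, -0.6]
finger_gap: 0.009
gripper_force: 0.0
```

Emit:
{"op": "servo_tool", "data": {"deltas": [[[0,0,-0.5,0,0,0],[0,0,-1,0,0,0],[0,0,-1.5,0,0,0],[0,0,-2,0,0,0],[0,0,-2,0,0,0],[0,0,-2,0,0,0],[0,0,-2,0,0,0],[0,0,-2,0,0,0],[0,0,-2,0,0,0],[0,0,-2,0,0,0]]]}}

```text
time_s: 2.6
tcp_pos: [0.6042, 0.1904, 0.2642]
orientation: [[-0.96, 0.281, 0.0], [0.281, 0.96, -0.0], [-0.0, -0.0, -1.0]]
ft_force: [-0.5, -0.3, -0.3]
finger_gap: 0.007
gripper_force: 0.0
```

```bash
python3 - <<'E'
from h import *
t,s=grab('top'),grab('scene'); o=robot.observe(); print(o['tcp_pos'],o['ft_force'],o['orientation'])
cv2.imwrite('pics/p1.png',np.hstack([panel(t,215,110,80,110,5),panel(s,300,180,80,110,5)]))
print(proj(t,[.6045,.19,.222]),proj(s,[.6045,.19,.222]),atz(t,(482,225),.13))
E
```

```text
[0.60421867 0.19037227 0.26423871] [ 0.0272873   1.34867995 -0.47613218] [[-9.59715702e-01  2.80972900e-01  2.50828156e-05]
 [ 2.80972896e-01  9.59715699e-01 -8.81087728e-05]
 [-4.88285493e-05 -7.75117814e-05 -9.99999996e-01]]
[[247.61531697 153.51494124]] [[347.67962187 225.47823938]] [ 0.44259138 -0.3699265   0.13      ]
```

View pics/p1.png

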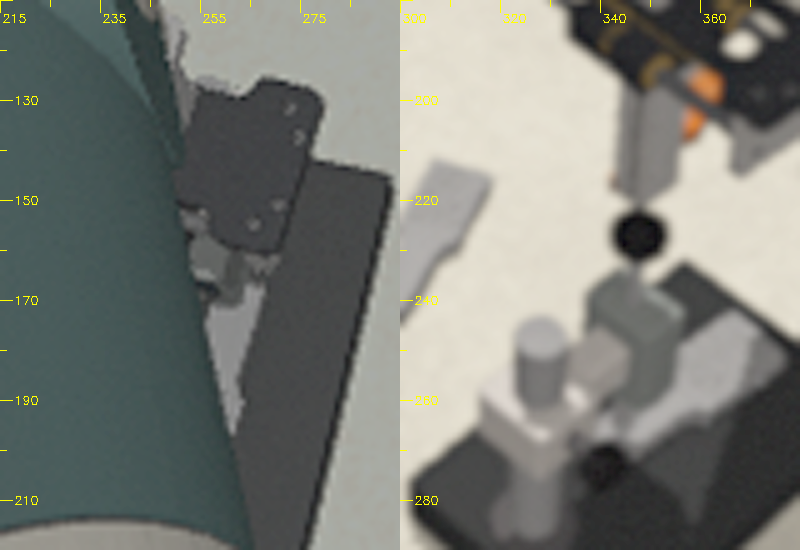

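The picture shows the closed fingers at scene (345,215), directly above the cap at (347,227). I'll press down.

Emit:
{"op": "servo_tool", "data": {"deltas": [[[0,0,-0.6,0,0,0],[0,0,-1.3,0,0,0],[0,0,-2,0,0,0],[0,0,-2.6,0,0,0],[0,0,-3.1,0,0,0],[0,0,-3.5,0,0,0],[0,0,-3.8,0,0,0],[0,0,-3.9,0,0,0],[0,0,-3.9,0,0,0],[0,0,-3.9,0,0,0]]]}}

```text
time_s: 3.95
tcp_pos: [0.6043, 0.1904, 0.2254]
orientation: [[-0.96, 0.281, 0.0], [0.281, 0.96, -0.0], [-0.0, 0.0, -1.0]]
ft_force: [-2.0, -1.2, 1.5]
finger_gap: 0.004
gripper_force: 1.4
```

Emit:
{"op": "servo_tool", "data": {"deltas": [[[0,0,0,0,0,0],[0,0,-0.05,0,0,0],[0,0,-0.05,0,0,0],[0,0,-0.1,0,0,0],[0,0,-0.1,0,0,0],[0,0,-0.15,0,0,0],[0,0,-0.15,0,0,0],[0,0,-0.15,0,0,0],[0,0,-0.15,0,0,0],[0,0,-0.15,0,0,0]]]}}

```text
time_s: 5.2
tcp_pos: [0.6042, 0.1904, 0.2237]
orientation: [[-0.96, 0.281, 0.0], [0.281, 0.96, -0.0], [-0.0, -0.0, -1.0]]
ft_force: [-1.5, 0.0, 1.7]
finger_gap: 0.003
gripper_force: 1.4
```

Emit:
{"op": "servo_tool", "data": {"deltas": [[[0,0,0,0,0,0],[0,0,-0.05,0,0,0],[0,0,-0.05,0,0,0],[0,0,-0.08,0,0,0],[0,0,-0.08,0,0,0],[0,0,-0.1,0,0,0],[0,0,-0.1,0,0,0],[0,0,-0.1,0,0,0],[0,0,-0.1,0,0,0],[0,0,-0.1,0,0,0]]]}}

```text
time_s: 6.45
tcp_pos: [0.6043, 0.1904, 0.2231]
orientation: [[-0.96, 0.281, 0.0], [0.281, 0.96, 0.0], [-0.0, 0.0, -1.0]]
ft_force: [-2.3, -0.9, 8.1]
finger_gap: 0.005
gripper_force: 3.7
```

```bash
python3 - <<'E'
from h import *
for i in range(6):
    s=grab('scene'); o=robot.observe(); print(o['tcp_pos'][2],o['ft_force'],o['joint_efforts'][[1,3,5]])
E
```

```text
0.22311312546234907 [-3.65942097 -0.34305641  7.87353081] [-81.23097181 -41.24085903  -1.11790191]
0.2230977871311878 [-3.84365746 -1.0389373   7.18464613] [-81.23291731 -41.24106288  -1.11800138]
0.22307996053481222 [-2.8602003  -1.34583609  7.0926789 ] [-81.22833967 -41.2411809   -1.1179208 ]
0.22308336702629214 [-3.60786367 -1.951909    7.64148088] [-81.2330389  -41.24031186  -1.11803334]
0.22310646614927232 [-3.87961332 -1.8166017   7.24482917] [-81.23130083 -41.24066234  -1.1179341 ]
0.22309917071775692 [-3.43033931 -0.91108596  7.98087442] [-81.23045683 -41.2412703   -1.11803368]
```

Emit:
{"op": "servo_tool", "data": {"deltas": [[[0,0,0,0,0,0],[0,0,0,0,0,0],[0,0,0,0,0,0],[0,0,0,0,0,0],[0,0,0,0,0,0],[0,0,0,0,0,0],[0,0,0,0,0,0],[0,0,0,0,0,0],[0,0,0,0,0,0],[0,0,0.2,0,0,0]]]}}

```text
time_s: 8.0
tcp_pos: [0.6042, 0.1904, 0.2248]
orientation: [[-0.96, 0.281, 0.0], [0.281, 0.96, -0.0], [-0.0, -0.0, -1.0]]
ft_force: [-0.5, -0.2, 3.1]
finger_gap: 0.01
gripper_force: 1.3
```

Emit:
{"op": "servo_tool", "data": {"deltas": [[[0,0,0.3,0,0,0],[0,0,0.8,0,0,0],[0,0,1.3,0,0,0],[0,0,1.9,0,0,0],[0,0,2.7,0,0,0],[0,0,3.7,0,0,0],[0,0,4.7,0,0,0],[-2,0.4,5,0,0,0],[-5,1.1,5,0,0,0],[-6.8,1.4,5,0,0,0]]]}}

```text
time_s: 9.25
tcp_pos: [0.5351, 0.2049, 0.2753]
orientation: [[-0.96, 0.28, 0.0], [0.28, 0.96, 0.0], [-0.0, 0.0, -1.0]]
ft_force: [0.2, -0.2, 0.6]
finger_gap: 0.003
gripper_force: 0.0
```

Emit:
{"op": "servo_tool", "data": {"deltas": [[[0,0,0,0,0,0],[0,0,0,0,0,0],[0,0,0,0,0,0],[0,0,0,0,0,0],[0,0,-2,0,0,0],[0,0,-5,0,0,0],[0,0,-8,0,0,0],[0,0,-10,0,0,0],[0,0,-12,0,0,0],[0,0,-12,0,0,0]]], "fingers": -1}}

```text
time_s: 10.5
tcp_pos: [0.5357, 0.204, 0.1536]
orientation: [[-0.96, 0.281, -0.002], [0.281, 0.96, -0.001], [0.002, -0.002, -1.0]]
ft_force: [-1.0, -0.8, 0.9]
finger_gap: 0.994
gripper_force: 0.0
```

```bash
python3 - <<'E'
from h import *
s=grab('scene');t=grab('top'); o=robot.observe(); print(o['time_s'],o['tcp_pos'],o['ft_force'],o['finger_gap'])
cv2.imwrite('pics/p2.png',np.hstack([panel(t,215,110,80,110,5),panel(s,310,205,80,110,5)]))
print(proj(s,[.6045,.19,.222]))
E
```

```text
10.6 [0.53660739 0.20438743 0.15528364] [ 0.20398762 -0.10888947  0.35922432] 1.0009225295645365
[[347.67962187 225.47823938]]
```

View pics/p2.png

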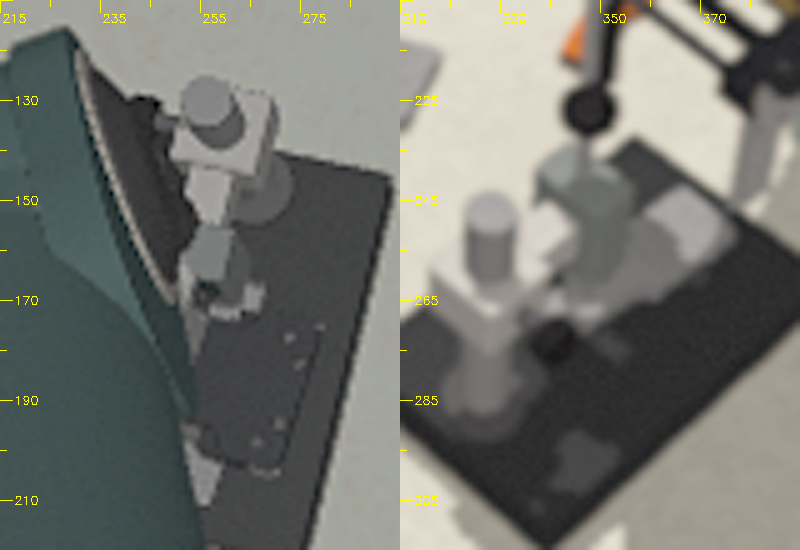

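The cap is back up at scene (347,227), and the tab corner at (376.6,251.6) hasn't moved. I'll go down to grasp.

Emit:
{"op": "servo_tool", "data": {"deltas": [[[0,0,-2,0,0,0],[0,0,-4,0,0,0],[0,0,-6,0,0,0],[0,0,-7.5,0,0,0],[0,0,-8.5,0,0,0],[0,0,-9,0,0,0],[0,0,-9.3,0,0,0],[0,0,-9.4,0,0,0],[0,0,-9.4,0,0,0],[0,0,-9.4,0,0,0]]]}}

```text
time_s: 11.85
tcp_pos: [0.5363, 0.2045, 0.061]
orientation: [[-0.96, 0.281, 0.0], [0.281, 0.96, 0.0], [-0.0, 0.0, -1.0]]
ft_force: [-0.3, 0.4, 0.1]
finger_gap: 0.998
gripper_force: 0.0
```

Emit:
{"op": "servo_tool", "data": {"deltas": [[[0,0,0,0,0,0],[0,0,0,0,0,0],[0,0,0,0,0,0],[0,0,0,0,0,0],[0,0,0,0,0,0],[0,0,0,0,0,0],[0,0,0,0,0,0],[0,0,0,0,0,0],[0,0,0,0,0,0],[0,0,0,0,0,0]]], "fingers": 1, "squeeze": 45}}

```text
time_s: 13.1
tcp_pos: [0.5362, 0.2044, 0.0607]
orientation: [[-0.96, 0.281, 0.0], [0.281, 0.96, -0.0], [-0.0, -0.0, -1.0]]
ft_force: [-0.1, 0.4, -0.5]
finger_gap: 0.424
gripper_force: 44.9
```

Gripped at a 40 mm opening. I'll lift slightly, draw the piece out and raise it.

Emit:
{"op": "servo_tool", "data": {"deltas": [[[0,0,0.3,0,0,0],[0,0,0.5,0,0,0],[-0.5,0.1,0.5,0,0,0],[-1.5,0.4,0.5,0,0,0],[-2.6,0.8,0.5,0,0,0],[-3.8,1.1,0.5,0,0,0],[-5,1.5,0.5,0,0,0],[-6.2,1.8,0.5,0,0,0],[-7.4,2.2,0.5,0,0,0],[-8.6,2.5,0.5,0,0,0]]]}}

```text
time_s: 14.35
tcp_pos: [0.4494, 0.2297, 0.0658]
orientation: [[-0.96, 0.281, 0.0], [0.281, 0.96, 0.0], [-0.0, 0.0, -1.0]]
ft_force: [0.2, 0.6, -3.3]
finger_gap: 0.422
gripper_force: 44.9
```

Emit:
{"op": "servo_tool", "data": {"deltas": [[[-0.5,0.1,1,0,0,0],[-1,0.2,3,0,0,0],[-1,0.2,5,0,0,0],[-1,0.2,7,0,0,0],[-1,0.2,9,0,0,0],[-1,0.2,11,0,0,0],[-1,0.2,13,0,0,0],[-1,0.2,14,0,0,0],[-1,0.2,14,0,0,0],[-1,0.2,14,0,0,0]]]}}

```text
time_s: 15.6
tcp_pos: [0.4399, 0.2312, 0.2051]
orientation: [[-0.96, 0.281, -0.001], [0.281, 0.96, -0.001], [0.0, -0.001, -1.0]]
ft_force: [0.2, -0.0, -2.0]
finger_gap: 0.423
gripper_force: 44.9
```

```bash
python3 - <<'E'
from h import *
s=grab('scene');t=grab('top'); o=robot.observe(); print(o['time_s'],o['tcp_pos'],o['ft_force'],o['finger_gap'],o['joints'])
a=np.array([.96,-.281,0]);b=o['tcp_pos']+.08*a-[0,0,.015]; print(b,proj(s,b),proj(t,b))
u=proj(s,b)[0].astype(int)
cv2.imwrite('pics/p3.png',np.hstack([panel(t,200,130,80,110,5),panel(s,max(0,u[0]-40),u[1]-55,80,110,5)]))
E
```

```text
15.7 [0.43991962 0.23120102 0.20505024] [ 0.37806546 -0.46821324 -3.7545785 ] 0.41984785464993574 [-0.71322907  0.21118754  0.19039681  1.95147004 -0.04741995  0.98435726
  0.78528125]
[0.51671962 0.20872102 0.19005024] [[370.9869188 214.728669 ]] [[241.52152943 193.40510991]]
```

View pics/p3.png

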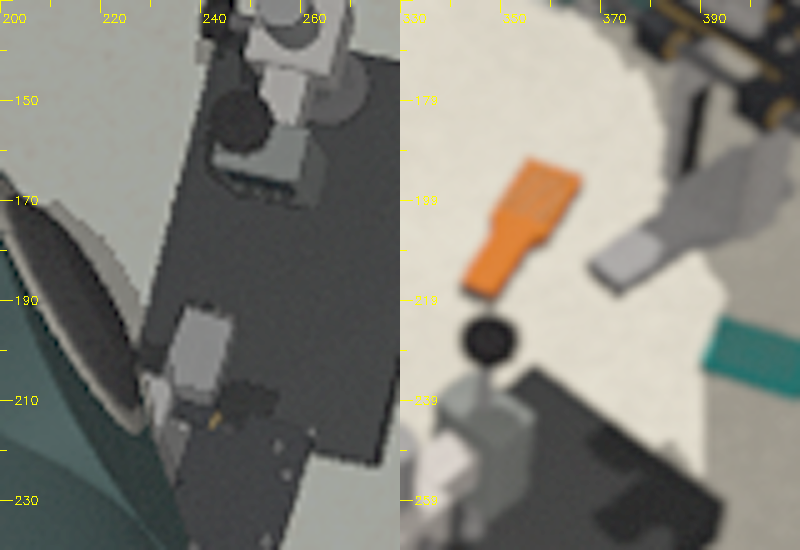

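The break end is where predicted, at scene (370.4,215) and top (242,192), so the piece hasn't sagged. Next I compute the presentation pose.

```bash
cat > fin.py <<'E'
from h import *
from scipy.spatial.transform import Rotation as R
p=np.load('lens.npy');psi,th=p[3],p[4]
def S(psi,th):
    x=np.array([np.cos(psi)*np.cos(th),np.sin(psi)*np.cos(th),np.sin(th)]);y=np.array([-np.sin(psi),np.cos(psi),0]);return np.c_[x,y,np.cross(x,y)]
S1=S(psi,th); F=p[:3]-.08*S1[:,0]
off=np.array([.08,0,-.0147])
tcp1=F-S1@off
E
python3 - <<'E'
from fin import *
o=robot.observe();Q=S1@S(-.285,0).T
print('focus',F,'tcp1',tcp1,'delta cm',(tcp1-o['tcp_pos'])*100,'rv',R.from_matrix(Q).as_rotvec())
print('back axis 10cm',-10*S1[:,0])
E
```

```text
focus [ 0.55262643 -0.20684718  0.17311066] tcp1 [ 0.47358638 -0.22106449  0.16020217] delta cm [  3.36667645 -45.22655066  -4.48480693] rv [-0.01840742 -0.34364453  0.45844205]
back axis 10cm [-9.27503435 -1.66834502 -3.34519995]
```

Emit:
{"op": "servo_tool", "data": {"deltas": [[[0,-2,0,0,-0.02,0.02],[0,-5,0,0,-0.05,0.05],[0,-9,0,0,-0.08,0.1],[0,-13,0,0,-0.12,0.15],[0,-17,0,0,-0.16,0.2],[0,-21,0,0,-0.2,0.25],[0,-25,0,-0.01,-0.24,0.3],[0,-29,0,-0.01,-0.28,0.36],[0,-32,0,-0.02,-0.32,0.42],[0,-34,0,-0.018,-0.344,0.458]]]}}

```text
time_s: 16.95
tcp_pos: [0.4396, -0.11, 0.2054]
orientation: [[-0.927, -0.177, 0.33], [-0.167, 0.984, 0.059], [-0.335, -0.0, -0.942]]
ft_force: [-0.3, 0.2, -3.0]
finger_gap: 0.421
gripper_force: 44.9
```

Emit:
{"op": "servo_tool", "data": {"deltas": [[[0,-2,-0.5,0,0,0],[0,-4,-1.5,0,0,0],[0,-6.5,-2.5,0,0,0],[0,-9,-3.5,0,0,0],[0.3,-10.5,-4.2,0,0,0],[1,-11.2,-4.5,0,0,0],[1.8,-11.2,-4.5,0,0,0],[2.4,-11.2,-4.5,0,0,0],[2.4,-11.2,-4.5,0,0,0],[2.4,-11.2,-4.5,0,0,0]]]}}

```text
time_s: 18.2
tcp_pos: [0.4641, -0.2203, 0.1608]
orientation: [[-0.927, -0.177, 0.33], [-0.167, 0.984, 0.06], [-0.335, 0.0, -0.942]]
ft_force: [-0.7, 0.2, -3.7]
finger_gap: 0.421
gripper_force: 44.9
```

```bash
python3 - <<'E'
from fin import *
s=grab('scene');t=grab('top'); o=robot.observe(); print(o['time_s'],o['tcp_pos'],o['ft_force'],o['finger_gap'],o['joints'])
S0=S(-.285,0);Rt=np.c_[-S0[:,0],S0[:,1],-S0[:,2]] 
Sn=o['orientation']@(Rt.T@S0); b=o['tcp_pos']+Sn@off
print('break',b,'err',(F-b)*100,'rot err',R.from_matrix(S1@Sn.T).as_rotvec())
print('need tcp',(tcp1-o['tcp_pos'])*100)
print('break px',proj(s,b),proj(t,b))
u=proj(s,b)[0].astype(int);v=proj(t,b)[0].astype(int); print('origins',v-[40,55],u-[40,55])
cv2.imwrite('pics/p4.png',np.hstack([panel(t,v[0]-40,v[1]-55,80,110,5),panel(s,u[0]-40,u[1]-55,80,110,5)]))
E
```

```text
18.3 [ 0.46410368 -0.22042276  0.16082448] [-0.10744614  0.04836912 -3.72721322] 0.4197691392586148 [-0.08183848  0.21789172  0.66790945  2.1670604  -0.63508669  0.63806986
  2.79202981]
break [ 0.54313791 -0.20621504  0.17377907] err [ 0.94885205 -0.06321361 -0.06684049] rot err [-5.36258553e-04  4.86884246e-04  3.36630783e-05]
need tcp [ 0.94827028 -0.06417314 -0.06223014]
break px [[235.83271565 166.02849428]] [[416.98423153 181.84099758]]
origins [376 126] [195 111]
```

View pics/p4.png

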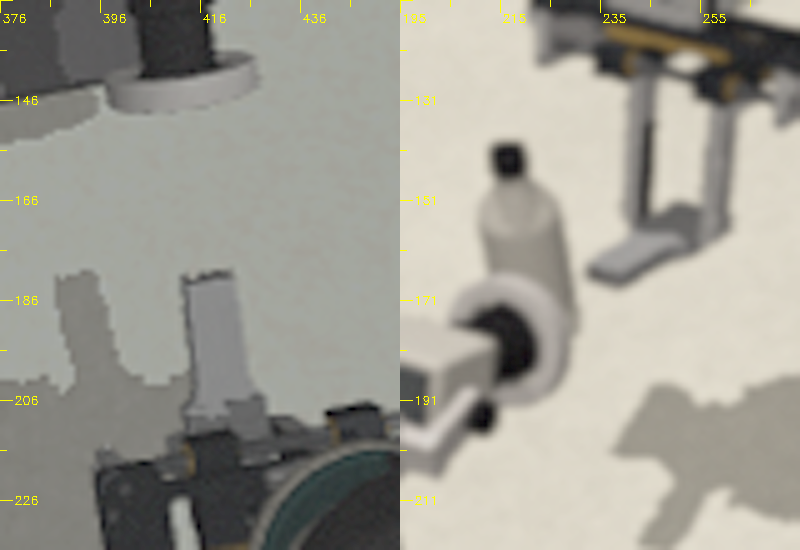

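The break sits at scene (235.6,166.2) and top (417.6,180.6), as predicted. It lines up with the ring, about 9 mm short of the focus, so I'll nudge it in.

Emit:
{"op": "servo_tool", "data": {"deltas": [[[0.2,0,0,0,0,0],[0.4,0,0,0,0,0],[0.6,0,0,0,0,0],[0.8,0,0,0,0,0],[0.9,0,0,0,0,0],[0.9,0,0,0,0,0],[0.9,0,0,0,0,0],[0.9,0,0,0,0,0],[0.9,0,0,0,0,0],[0.9,0,0,0,0,0]]]}}

```text
time_s: 19.55
tcp_pos: [0.4732, -0.2206, 0.1608]
orientation: [[-0.927, -0.177, 0.33], [-0.167, 0.984, 0.06], [-0.335, 0.0, -0.942]]
ft_force: [-1.0, -0.1, -3.4]
finger_gap: 0.422
gripper_force: 44.9
```

```bash
python3 - <<'E'
from fin import *
s=grab('scene');t=grab('top');o=robot.observe(); print(o['time_s'],o['tcp_pos'],o['gripper_force'],o['joints'][6],abs(o['qd']).max())
S0=S(-.285,0);Rt=np.c_[-S0[:,0],S0[:,1],-S0[:,2]]
Sn=o['orientation']@(Rt.T@S0); b=o['tcp_pos']+Sn@off
print('err',(F-b)*100,R.from_matrix(S1@Sn.T).as_rotvec())
E
```

```text
19.65 [ 0.4732074  -0.2206099   0.16071828] 44.94519352912903 2.7875964220613088 0.001511393629042007
err [ 0.0380102  -0.04349179 -0.05445913] [-0.000421    0.00028472  0.00018006]
```

```bash
python3 -c "
from bench import workorder
print(workorder.sign_off())"
```

```text
the job is handed in; nothing more can be done
None
```

The job is handed in: the foot was pressed onto the piece for over a second (about 7.5 N on the cap) and sprang back up, and the arm now holds the piece by its tab with the fracture face within about 1 mm of my measured focus point. The verdict was not shown.

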